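Bolt down the lid of the parts washer

TASK

The lid of the bench-top parts washer is shut but not bolted. Lift the bolt's handle, slide the bolt across into its keeper, feel for the notch in the plate beside it and turn the handle fully down into that notch; then let go. The plate was set by hand, so go by feel and never ram or force the handle against it or the front guide, and leave the loose things lying about where they are.

Things in the scene. Friction and masses are not known exactly. Their poses are not given: they have to be found in the camera images.
- washer: Grey sheet-steel parts washer, fixed, 300 (x) by 400 (y), lid top 152 above the table. Origin: centre of its underside, on the table. x points away from its front, y along its length, z up. The shut lid covers y = -167 to +130. On it a barrel bolt: a steel rod 16 in diameter with its axis along y at x = 0, z = 184 (32 above the lid), pushed in +y. Its rear guide is at y = -57 to -35.
- keeper (a point): Centre of the keeper's opening: a steel arch on the deck left of the lid, 14 long along the washer's y, its top 62 above the deck and its opening 22 wide; the rod's end (116 ahead of the handle's stem) is pushed through it. Fixed in the washer at (0, 0.150, 0.184).
- guide_mid_setting (a point): A point fixed on the washer at (0, 0.080, 0.184), on the rod's axis. The front guide (26 long along y, 47 high off the lid) is screwed down through a long slot; its rear face, which stops the handle's stem at any angle, lies anywhere up to 14 mm either way of this point along the washer's y. The guide itself is not measured: the stop is to be felt.
- notch_plate (a point): A point fixed on the washer at (-0.027, 0.0625, 0.194): where the notch's mouth would be at mid setting. A steel plate 6 thick (x -30 to -24) is fast to the guide and shifts with it (+-14). Its edge is 42 above the lid from 45 behind the guide's rear face on, but for a notch 13 wide, 11 to 24 behind that face, floor 22 above the lid. The 10 mm square stem passes over the edge above about 0.65 rad and goes down only in the notch.
- bolt (a joint): How far the bolt has been slid in the washer's +y from its withdrawn end, m: 0 to 0.008 at the start, about 0.047 to 0.078 with the stem in the notch, wherever the guide is set; 0.061 to 0.089 when the stem meets the front guide, 12.5 mm past the notch's middle (0.100 were there no stop). Slides with about 2 N of friction.
- handle (a joint): Angle of the bolt's handle about the rod, rad: 0 = lying level, pointing to the washer's -x (its front); it grows as the handle is raised, 1.57 = upright. Starts 0 to 0.2. It is stiff (about 0.09 N m, some 1.6 N at the knob) and stays where it is left.
- knob (a point): Centre of the black ball knob, 24 in diameter, at the end of the bolt's handle, 55 from the rod's axis (the stem is a square bar 10 thick). In the washer's frame it lies at y = the slide value, x = -0.055 cos(angle), z = 0.184 + 0.055 sin(angle), m. Nothing but the lid, 32 below it when level, is within 25 of it on either side along y.
- flange_mid (a point): Bystander: steel flanged bush, 60 in diameter, 34 high, on the washer's lid; point at its centre.
- wrench_grip (a point): Bystander: small spanner, 140 long, lying on the lid; point on its handle.
- jar_mid (a point): Bystander: small amber glass jar, 34 in diameter, 45 high, on the washer's deck left of the lid; point at its centre.
- oil_mid (a point): Bystander: grey plastic bottle, 64 in diameter, 170 high, on the table; point at its centre.
- driver_grip (a point): Bystander: screwdriver, 180 long, lying on the table; point on its handle.
- tray_mid (a point): Bystander: dark steel tray with dividers, 150 by 200 by 50, on the table; point at its centre.
- case_mid (a point): Bystander: dark wooden instrument case, 170 by 100 by 40, on the table; point at its centre.

How it is judged (in metres and radians):
On the way, in this order (a step that is already met when the one before it is completed fails the run):
1. the handle is lifted, the bolt still withdrawn (value of joint handle above 0.45 rad and value of joint bolt below 0.04 m), for 0.05 s.
2. the bolt is slid across into the keeper, the handle still raised (value of joint bolt above 0.045 m and value of joint handle above 0.35 rad), for 0.05 s.
At the end, for the whole second after the job is handed in: The bolt is through its keeper (slid more than 0.045 m, which with the handle down it can only be in the notch), the handle lies down in the notch within 0.12 rad of level, and both are at rest (value of joint bolt above 0.045 m and value of joint handle below 0.12 rad and velocity of joint bolt between -0.01 and 0.01 m/s and velocity of joint handle between -0.1 and 0.1 rad/s); the robot touches nothing.
It fails at once if the handle is forced against the front guide or its notched plate with more than 40 N (contact force between handle and catch above 40 N).
It fails at once if a loose thing lying about is moved by more than 25 mm (distance of any of flange_mid, wrench_grip, jar_mid, oil_mid, driver_grip, tray_mid, case_mid from where it was at the start of the episode above 0.025 m).
It also fails if it takes over 51 s, if anything falls off the work surface, if the arm or the gripper's body presses on something with over 40 N, if the wrist force passes 120 N, or if a joint passes its speed limit or range.

ROBOT

A 6-joint arm with a two-finger parallel gripper is mounted at the origin on the work surface. World frame = base frame: x ahead of the robot, y to its left, z up, the work surface at z = 0. Lengths are in mm, angles in rad, forces in N, time in s.
With the tool pointing down it reaches from about 300 to 875 mm from the base axis. Payload 4.2 kg.
Tool frame: the origin (TCP) lies at the very end of the fingers, on their centre line; the grasp point (between the pads) lies 19 mm behind it (r.tcp_to_grasp is the distance from the TCP to the grasp point, in mm); z points along the fingers, x is the direction in which the jaws open and shut, and the axes are right-handed (so a half turn about z gives the same grasp; the last joint's range is limited). The gripper opens to 85 mm and grips with 20 to 120 N. Pads are 22 mm wide; open, the fingers measure 114 mm over their backs; the gripper's body (76 mm by 85 mm) begins 54 mm behind the grasp point. The pads swing forward as they close: fully open they stand 13 mm farther back than shut.
Start: joints at [1.222, 0.32, 1.565, -0, 1.257, -0.02], TCP at [185.674, 544.212, 231.338] pointing down, gripper open.
Joint ranges: [-3.11, 3.11], [-0.84, 2.01], [0.21, 2.61], [-1.34, 4.49], [0.05, 2.63], [-2.56, 2.56]. Speed limits (rad/s): [2.57, 2.57, 3.14, 3.14, 3.14, 3.14].

INTERFACE

Orientations are given as a unit quaternion [w, x, y, z].
In Python, from workcell import r gives the robot as it stands.
- The arm moves only by the tool apply_moves, never from a script. Its argument "commands" is a list of rows, each a list of 4 numbers: the shift along the tool's x, y, z in cm, then the turn about the tool's z in rad. A call has 1 to 12 rows; each row is the pose to reach, as a shift and turn from the pose commanded when the call began, along the tool's axes at that moment; what a row does not reach only later rows make up. A row lasts 1/12 s, in which the tool goes at most 41.7 mm and 7.16 degrees, less where a joint would pass 70% of its speed; a pose out of reach is approached as far as the arm can. A call with a gripper value outside its range is refused whole. "gripper" is the opening, from -1 (shut) to 1 (fully open), so that 0 is half open, set as the call begins (left out, the last holds). The fingers move at their own pace and stop on an object; "grip_force" is the grip in N (left out, the last holds). Time passes only in rows, so rows that repeat a pose let the fingers close. It gives the time, the measured TCP pose, the force and the opening at its end, in the units of the state.
- r.observe(): the state, without advancing time (a new reading comes with each control period).
- r.camera(name): name is "scene" or "side" or "wrist"; returns the picture (384x512x3 uint8, red, green, blue); there is no depth.
- r.calibration(name): a dict with "camera_matrix" (3x3 intrinsics, pixels), "camera_from_world" (4x4, takes a point from world to camera coordinates); the wrist camera has in their place "mount" (4x4, takes a point from camera to tool coordinates, whose origin is the TCP and whose axes are the tool frame's). Camera axes: x right, y down, z forward; pixel columns grow to the right and rows downward; lengths in mm; the calibration is good to about 2 mm. The wrist camera is an equidistant fisheye: a pixel r from the principal point sees the ray r / f radians off the axis. A picture is of the moment at which its call begins: read the wrist's pose just before it. calibration takes no time and is no camera call.
- r.sign_off(): hands the job in, once; it reports no verdict.
The state is a dict: "time_s": time; "q": joint angles; "joint_velocities": joint speeds; "joint_efforts": joint torques, N m; "tool_pos": TCP position; "tcp_rot": TCP orientation; "ft_force": force on the tool from outside, world axes, zero at the start; "ft_torque": the same for the moment, N m; "gripper_width": opening from 0.0 (shut) to 1.0 (fully open).
Only numpy, scipy, OpenCV 4.12 (cv2) and the standard library are available. Lean on these libraries where they do the work, as an engineer would, in place of code of your own. Each camera call takes 0.05 s, during which the arm holds its last target.

## Working session

There is one attempt and no reset: what is moved stays moved. The work goes in short steps, Python scripts to look and compute and a tool call to move; the robot and the scene stay as the last step left them, time stands still between calls to the robot, and variables do not carry over. Pictures are saved under pics/ and viewed, and the job is handed in when it is done.

Besides the shell and the picture viewer there is one more tool, called after ">>>" as a command line: name --pt "numbers of a row" for each row, then --argument value for the rest. apply_moves: Moves the arm, as the interface text tells. Its arguments: {"type":"object","properties":{"commands":{"type":"array","items":{"type":"array","items":{"type":"number"}}},"gripper":{"type":"number"},"grip_force":{"type":"number"}},"required":["commands"]}

```bash
mkdir -p pics; ls
python3 - <<'E'
from workcell import r
import cv2,json,numpy as np
o=r.observe();print(o)
for n in ["scene","side","wrist"]:
    im=r.camera(n);cv2.imwrite(f"pics/{n}0.png",im[:,:,::-1]);c=r.calibration(n)
    for k,v in c.items():print(n,k,np.round(np.array(v),4).tolist() if not isinstance(v,str) else v)
E
```

```text
pics
{'time_s': 0.0, 'q': array([ 1.22194692e+00,  3.20264893e-01,  1.56569965e+00, -2.81794938e-05,
        1.25736630e+00, -1.99690354e-02]), 'joint_velocities': array([ 2.22258092e-03,  1.12482932e-03, -4.70528136e-04,  1.28239046e-03,
       -5.88043130e-05,  8.30011485e-04]), 'joint_efforts': array([ 5.39725499e-05, -4.15531790e+01, -2.34159654e+01,  1.03420700e-04,
        8.55023536e-03, -1.56228123e-05]), 'tool_pos': array([185.54194141, 543.73459905, 230.48975412]), 'tcp_rot': array([ 5.02487816e-04,  8.13318624e-01,  5.81817893e-01, -7.09231234e-04]), 'ft_force': array([-0.43736444, -0.38508445,  0.04480586]), 'ft_torque': array([ 0.03389723, -0.03328531,  0.00936949]), 'gripper_width': 1.0034875179983969}
scene camera_matrix [[357.182, 0.0, 252.6188], [0.0, 357.182, 185.9873], [0.0, 0.0, 1.0]]
scene camera_from_world [[0.1341, 0.9907, -0.0211, -40.9576], [0.6004, -0.0981, -0.7936, -218.1721], [-0.7883, 0.0938, -0.6081, 1711.7969], [0.0, 0.0, 0.0, 1.0]]
side camera_matrix [[374.9321, 0.0, 260.2226], [0.0, 374.9321, 186.8418], [0.0, 0.0, 1.0]]
side camera_from_world [[0.7085, -0.7054, -0.0192, -395.0603], [-0.4055, -0.3846, -0.8293, 319.3591], [0.5776, 0.5954, -0.5585, 993.5928], [0.0, 0.0, 0.0, 1.0]]
wrist camera_matrix [[297.3186, 0.0, 260.2427], [0.0, 297.3186, 191.6538], [0.0, 0.0, 1.0]]
wrist mount [[1.0, 0.0009, -0.0004, -0.3982], [-0.0008, 0.966, 0.2585, -66.2973], [0.0007, -0.2585, 0.966, -141.4043], [0.0, 0.0, 0.0, 1.0]]
```

View pics/scene0.png

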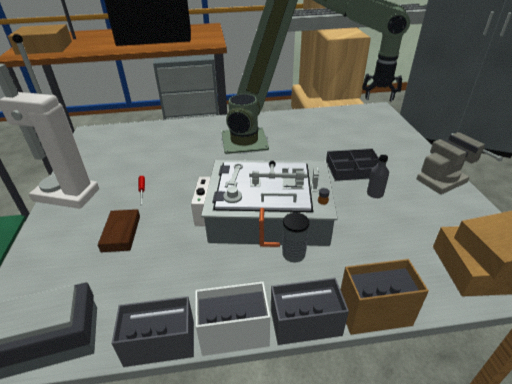

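View pics/side0.png

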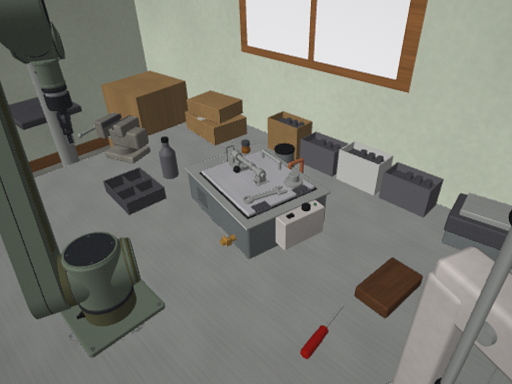

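View pics/wrist0.png

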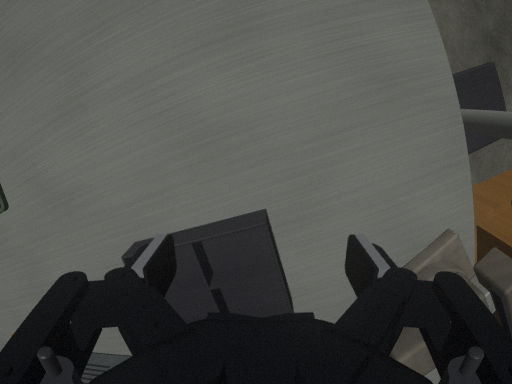

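Run:
```python
import cv2
a=cv2.imread("pics/scene0.png")[145:265,180:350];cv2.imwrite("pics/sc1.png",cv2.resize(a,None,fx=4.6,fy=4.6,interpolation=cv2.INTER_CUBIC))
a=cv2.imread("pics/side0.png")[130:260,180:340];cv2.imwrite("pics/si1.png",cv2.resize(a,None,fx=4.6,fy=4.6,interpolation=cv2.INTER_CUBIC))
```

```text
(no output)
```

View pics/sc1.png

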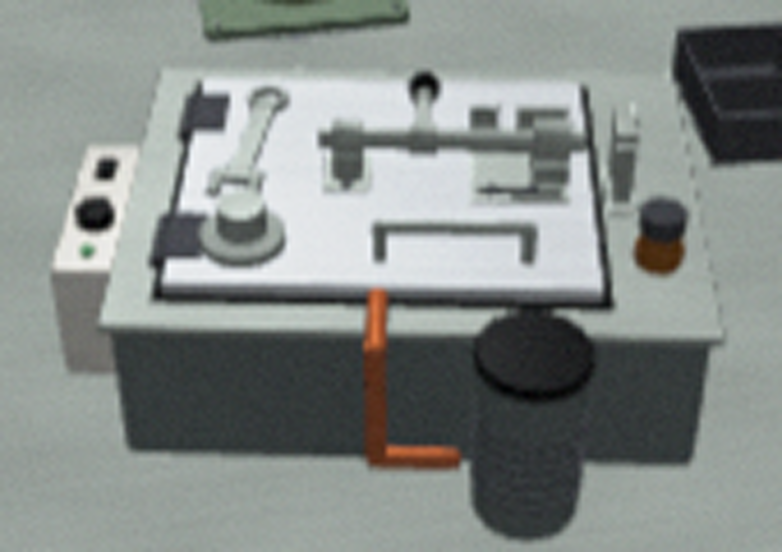

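View pics/si1.png

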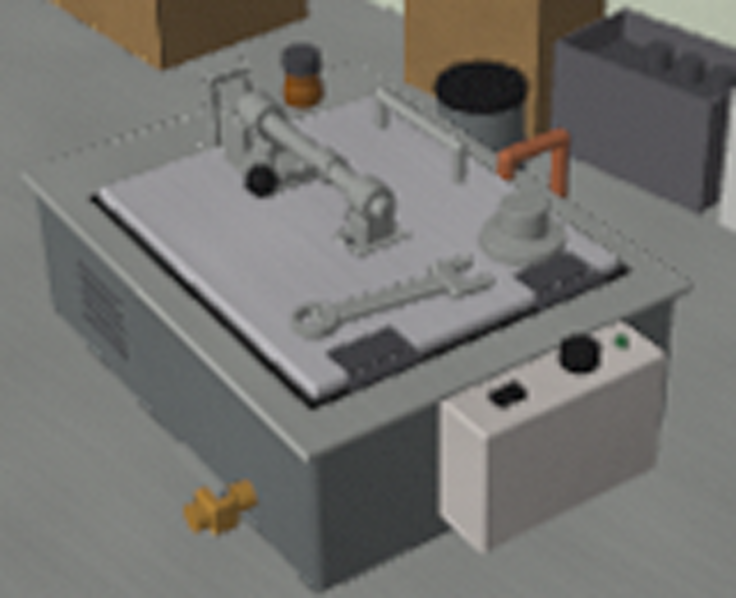

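```bash
cat > h.py <<'E'
from workcell import r
import numpy as np,cv2
from scipy.optimize import least_squares
C={n:r.calibration(n) for n in("scene","side","wrist")}
def proj(n,P):
    c=C[n];T=np.array(c["camera_from_world"]);p=T[:3,:3]@P+T[:3,3];q=np.array(c["camera_matrix"])@p;return q[:2]/q[2]
def W(s,p):
    X,Y,a=s[:3];c,d=np.cos(a),np.sin(a);return np.array([X+c*p[0]-d*p[1],Y+d*p[0]+c*p[1],p[2]])
from scipy.spatial.transform import Rotation as R
def toolRt(o):
    w,x,y,z=o["tcp_rot"];return R.from_quat([x,y,z,w]).as_matrix(),np.array(o["tool_pos"])
def wproj(o,P):
    Rt,t=toolRt(o);p=Rt.T@(np.asarray(P)-t);c=C["wrist"];M=np.array(c["mount"]);q=M[:3,:3].T@(p-M[:3,3])
    K=np.array(c["camera_matrix"]);th=np.arctan2(np.hypot(q[0],q[1]),q[2]);u=q[:2]/np.hypot(*q[:2]);return u*th*K[0,0]+K[:2,2]
E
cat > fit.py <<'E'
from h import *
obs=[("scene",(-150,-200),(215.4,160.2)),("scene",(150,-200),(202.8,215.7)),("scene",(150,200),(336.5,218.5)),("scene",(-150,200),(327.8,162)),
("side",(-150,-200),(248,230)),("side",(150,-200),(330.4,193)),("side",(-150,200),(185.4,168.7))]
kn=[("scene",(272.2,163.9)),("side",(237,169.1))]
def f(s):
    e=[]
    for n,p,uv in obs:e+=list(proj(n,W(s,(p[0]*s[6],p[1]*s[6],s[3])))-uv)
    for n,uv in kn:e+=list(proj(n,W(s,(-55*np.cos(s[5]),s[4],184+55*np.sin(s[5]))))-uv)
    return e
o=least_squares(f,[480,0,0,145,4,.1,1.0]);print(o.x.round(3),np.round(o.fun,1))
def g(P): return np.concatenate([proj(n,P)-uv for n,uv in kn])
t=least_squares(g,[420,0,184.]);print("knob tri",t.x,t.fun)
E
python3 fit.py
```

```text
[ 5.51108e+02  2.56630e+01 -1.86000e-01  1.34499e+02  7.81200e+00
  1.15000e-01  1.02200e+00] [-0.5  0.9 -1.6  1.1  0.5  0.9 -2.1  0.3 -1.2 -0.9 -1.5 -0.8 -0.8 -1.1
 -0.3  0.2 -0.5 -0.2]
knob tri [499.61249509  43.50488234 190.32880146] [-0.29567618  0.32458933 -0.30563755 -0.2833848 ]
```

```bash
cat > rel.py <<'E'
from h import *
import sys
# target world xyz, and yaw of tool x
def rel(tgt,ang=None):
    o=r.observe();Rt,t=toolRt(o)
    d=Rt.T@(np.array(tgt)-t)/10
    print("t",o["time_s"],"tcp",t.round(1),"yaw toolx",np.arctan2(Rt[1,0],Rt[0,0]).round(4),"F",o["ft_force"].round(1),"w",o["gripper_width"].round(3))
    print("shift cm",d.round(2))
    if ang is not None:
        a=-(ang-np.arctan2(Rt[1,0],Rt[0,0])); a=(a+np.pi/2)%np.pi-np.pi/2; print("turn",a, "q6",o["q"][5])
    print(Rt.round(3).tolist())
if __name__=="__main__":
    v=[float(x) for x in sys.argv[1:]];rel(v[:3],v[3] if len(v)>3 else None)
E
python3 rel.py 497 43 270 1.385
python3 - <<'E'
from h import *
for uv,n in (((378,180),"scene"),((168,160),"side")):pass
g=lambda P:np.concatenate([proj("scene",P)-(379,176),proj("side",P)-(168,160)])
print(least_squares(g,[400,300,100.]).x)
E
```

```text
[481.97684249 449.12820063  75.79085038]Traceback (most recent call last):
  File "rel.py", line 13, in <module>
    v=[float(x) for x in sys.argv[1:]];rel(v[:3],v[3] if len(v)>3 else None)
                                       ~~~^^^^^^^^^^^^^^^^^^^^^^^^^^^^^^^^^^
  File "rel.py", line 7, in rel
    print("t",o["time_s"],"tcp",t.round(1),"yaw toolx",np.arctan2(Rt[1,0],Rt[0,0]).round(4),"F",o["ft_force"].round(1),"w",o["gripper_width"].round(3))
                                                                                                                           ^^^^^^^^^^^^^^^^^^^^^^^^
AttributeError: 'float' object has no attribute 'round'
```

```bash
sed -i 's/o\["gripper_width"\].round(3)/o["gripper_width"]/' rel.py; python3 rel.py 497 43 270 1.385
```

```text
t 0.15 tcp [185.5 543.9 230.7] yaw toolx 1.242 F [-0.3  0.5  0.2] w 0.9982392446027671
shift cm [-37.35  45.65  -3.88]
turn -0.14301394090308417 q6 -0.019978952268911287
[[0.323, 0.946, -0.0], [0.946, -0.323, -0.001], [-0.001, -0.0, -1.0]]
```

>>> apply_moves --pt "-3.0 3.7 -3.0 0" --pt "-6.0 7.3 -3.9 0" --pt "-9 11 -3.9 0" --pt "-12 14.7 -3.9 0" --pt "-15 18.3 -3.9 -0.03" --pt "-18 22 -3.9 -0.06" --pt "-21 25.7 -3.9 -0.1" --pt "-24 29.3 -3.9 -0.14" --pt "-27 33 -3.9 -0.14" --pt "-30 36.7 -3.9 -0.14" --pt "-33 40.3 -3.9 -0.14" --pt "-36 44 -3.9 -0.14"

```text
time_s: 1.15
tool_pos: [445.8, 124.5, 270.3]
tcp_rot: [-0.0, 0.771, 0.637, 0.0]
ft_force: [1.5, 0.5, -0.3]
gripper_width: 1.001
```

```bash
python3 rel.py 497 43 270 1.385
```

```text
t 1.15 tcp [445.8 124.5 270.3] yaw toolx 1.3819 F [ 1.5  0.5 -0.3] w 1.0011193962182021
shift cm [-7.04  6.56  0.03]
turn -0.0030986193097946035 q6 -1.1346219715540853
[[0.188, 0.982, 0.0], [0.982, -0.188, 0.0], [0.0, 0.0, -1.0]]
```

>>> apply_moves --pt "-0.7 0.8 0 0" --pt "-1.3 1.6 0 0" --pt "-1.3 1.6 0 0" --pt "-1.3 1.6 0 0" --pt "-1.3 1.6 0 0"

```text
time_s: 1.57
tool_pos: [457.9, 111.9, 270.2]
tcp_rot: [-0.0, 0.77, 0.638, -0.0]
ft_force: [0.8, 0.7, 1.2]
gripper_width: 1.001
```

```bash
python3 rel.py 497 43 270 1.385
python3 - <<'E'
from h import *
import pickle
o=r.observe();im=r.camera("wrist");pickle.dump(o,open("o1.pkl","wb"))
cv2.imwrite("pics/w1.png",im[:,:,::-1]);cv2.imwrite("pics/w1b.png",cv2.resize(im[120:384,100:420,::-1],None,fx=2.2,fy=2.2,interpolation=cv2.INTER_CUBIC))
print(wproj(o,[499.6,43.5,190]))
E
```

```text
t 1.5667 tcp [457.9 111.9 270.2] yaw toolx 1.3837 F [0.8 0.7 1.2] w 1.000898484634542
shift cm [-6.04  5.12  0.01]
turn -0.0013387887951687993 q6 -1.1690184731001891
[[0.186, 0.983, -0.001], [0.983, -0.186, 0.001], [0.0, -0.001, -1.0]]
[191.0179449  260.29127709]
```

View pics/w1.png

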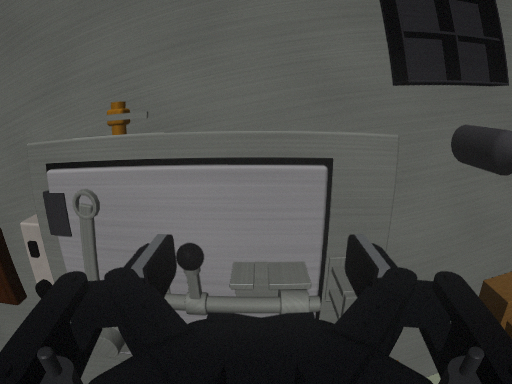

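View pics/w1b.png

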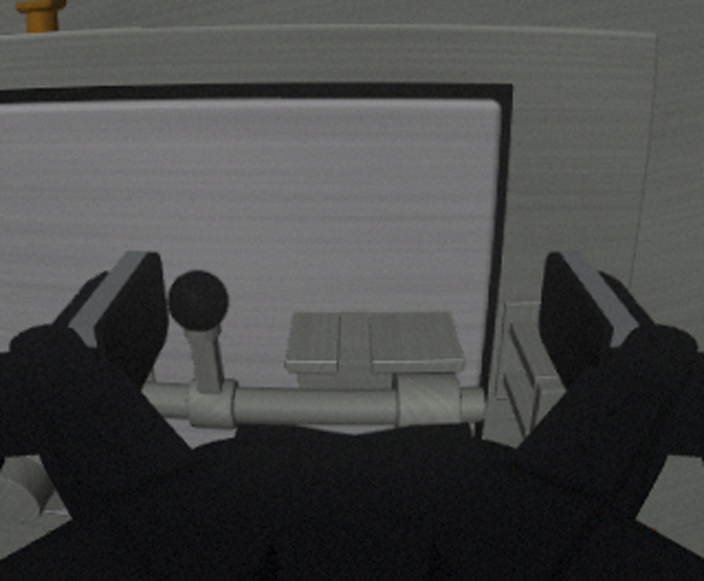

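```bash
cat > fit2.py <<'E'
from fit import *
import pickle
o1=pickle.load(open("o1.pkl","rb"))
def f2(s):
    e=[0.5*v for v in f(s)]
    w=lambda p:wproj(o1,W(s,p))
    e+=list(w((-55*np.cos(s[5]),s[4],184+55*np.sin(s[5])))-(190.5,256.4))
    for x,uv in ((s[7],(327.5,165.5)),):e+=list(w((x,130,152))-uv)
    e+=list(.7*(w((s[7],-167,152))-(49,170.5)))
    e+=list(w((-150*s[6],200*s[6],s[3]))-(397,135.5))
    e+=list(.5*(w((-150*s[6],-200*s[6],s[3]))-(28,143.5)))
    for u,v in ((213.6,304.1),(260,304)):
        e.append(w((0,s[4]+8+(u-206)*.9,184))[1]-v)
    # notch mouth edges at top near side of plate(x=-30,z=194): left zoom338,right 370 at mid row
    e.append(w((-27,s[8]-6.5,194))[0]-(100+340/2.2));e.append(w((-27,s[8]+6.5,194))[0]-(100+370.5/2.2))
    e.append((s[3]-140)/10);return e
s=least_squares(f2,list(o.x)+[-130,62.5]);print(s.x.round(3));print(np.round(s.fun,1))
S=s.x;k=lambda b,a:W(S,(-55*np.cos(a),b,184+55*np.sin(a)))
if __name__=="__main__":
    print("knob",k(S[4],S[5]));print("keeper",W(S,(0,150,184)))
    J=s.jac;print(np.sqrt(np.diag(np.linalg.inv(J.T@J))).round(2))
E
python3 fit2.py
```

```text
[ 5.51108e+02  2.56630e+01 -1.86000e-01  1.34499e+02  7.81200e+00
  1.15000e-01  1.02200e+00] [-0.5  0.9 -1.6  1.1  0.5  0.9 -2.1  0.3 -1.2 -0.9 -1.5 -0.8 -0.8 -1.1
 -0.3  0.2 -0.5 -0.2]
knob tri [499.61249509  43.50488234 190.32880146] [-0.29567618  0.32458933 -0.30563755 -0.2833848 ]
[ 5.47284e+02  2.58790e+01 -1.84000e-01  1.34163e+02  8.82000e+00
  1.30000e-01  1.02400e+00 -1.24565e+02  6.88180e+01]
[-0.4  0.2 -0.8  0.2  0.2  0.  -1.2 -0.2 -1.  -0.  -1.  -0.2 -1.  -0.3
 -0.1 -0.3 -0.8 -0.1 -0.  -0.1  1.5  0.2 -3.8  0.2  0.1 -0.1  0.1  0.6
 -0.2  0.7 -0.6  0.6 -0.6]
knob [495.27594742  44.50252963 191.15124801]
keeper [574.65652308 173.36036272 184.        ]
[0.76 0.86 0.   1.99 1.23 0.03 0.01 1.05 1.02]
```

```bash
python3 rel.py 495.5 44.4 225 1.3868|tail -4
```

```text
t 1.6167 tcp [457.9 112.  270.3] yaw toolx 1.3841 F [-0.2 -0.  -0.5] w 1.0017194098242197
shift cm [-5.95  4.95  4.52]
turn -0.0026736206532691487 q6 -1.1691637311880672
[[0.186, 0.983, -0.0], [0.983, -0.186, 0.0], [0.0, -0.001, -1.0]]
```

>>> apply_moves --pt "-2 1.7 0.5 0" --pt "-4 3.4 1.5 0" --pt "-5.95 4.95 3 0" --pt "-5.95 4.95 4.5 0" --pt "-5.95 4.95 4.5 0" --pt "-5.95 4.95 4.5 0" --gripper 0 --grip_force 20

```text
time_s: 2.12
tool_pos: [495.3, 44.0, 224.9]
tcp_rot: [-0.001, 0.77, 0.638, -0.001]
ft_force: [-0.0, -0.1, -0.3]
gripper_width: 0.497
```

```bash
python3 rel.py 495.3 44.5 172 1.3868
python3 - <<'E'
from h import *
import pickle
o=r.observe();im=r.camera("wrist");pickle.dump(o,open("o2.pkl","wb"))
cv2.imwrite("pics/w2b.png",cv2.resize(im[160:384,120:400,::-1],None,fx=2.6,fy=2.6,interpolation=cv2.INTER_CUBIC))
print(wproj(o,[495.3,44.5,191.1]))
im=r.camera("side");cv2.imwrite("pics/s2.png",cv2.resize(im[90:260,180:380,::-1],None,fx=3.5,fy=3.5,interpolation=cv2.INTER_CUBIC))
E
```

```text
t 2.1167 tcp [495.3  44.  224.9] yaw toolx 1.3832 F [-0.  -0.1 -0.3] w 0.4969659746683204
shift cm [ 0.05 -0.    5.29]
turn -0.003603951912909631 q6 -1.3183533099077993
[[0.187, 0.982, -0.002], [0.982, -0.187, 0.0], [0.0, -0.002, -1.0]]
[261.57913373 221.46214903]
```

View pics/w2b.png

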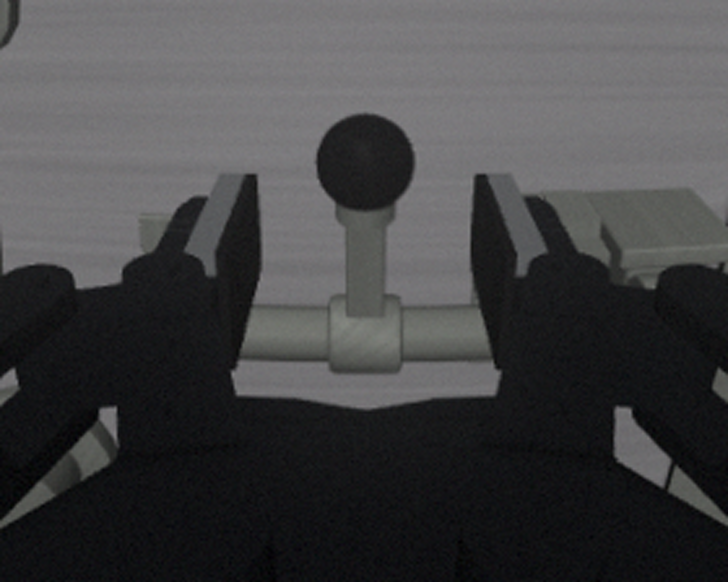

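View pics/s2.png

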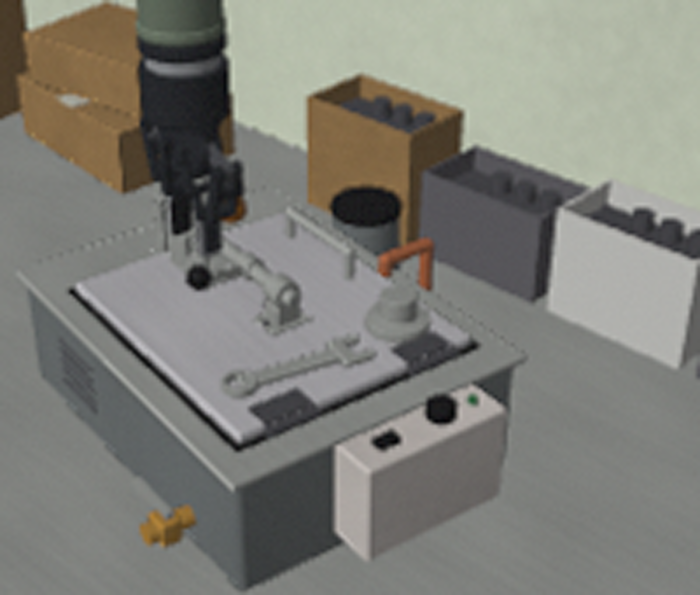

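>>> apply_moves --pt "0 0 1.5 0" --pt "0 0 3 0" --pt "0 0 4.3 0" --pt "0 0 5.3 0" --pt "0 0 5.3 0" --pt "0 0 5.3 0"

```text
time_s: 2.72
tool_pos: [496.2, 43.5, 172.8]
tcp_rot: [0.0, 0.77, 0.638, 0.0]
ft_force: [-0.5, 0.0, -0.3]
gripper_width: 0.5
```

>>> apply_moves --pt "0 0 0 0" --pt "0 0 0 0" --pt "0 0 0 0" --pt "0 0 0 0" --pt "0 0 0 0" --pt "0 0 0 0" --gripper -1 --grip_force 30

```text
time_s: 3.22
tool_pos: [496.7, 43.3, 172.7]
tcp_rot: [0.0, 0.771, 0.637, 0.001]
ft_force: [1.5, 1.5, 1.0]
gripper_width: 0.263
```

```bash
python3 rel.py 495.3 44.5 172 1.3868
python3 - <<'E'
from h import *
im=r.camera("wrist")
cv2.imwrite("pics/w3b.png",cv2.resize(im[160:384,120:400,::-1],None,fx=2.6,fy=2.6,interpolation=cv2.INTER_CUBIC))
E
```

```text
t 3.2167 tcp [496.7  43.3 172.7] yaw toolx 1.3818 F [1.5 1.5 1. ] w 0.2627666345216034
shift cm [ 0.1  -0.16  0.07]
turn -0.0049768033762291886 q6 -1.3187405775381427
[[0.188, 0.982, 0.002], [0.982, -0.188, 0.001], [0.001, 0.001, -1.0]]
```

View pics/w3b.png

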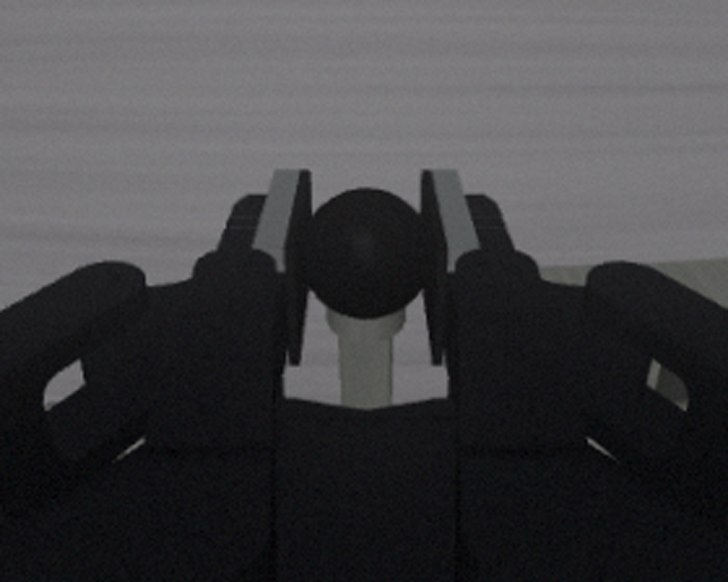

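>>> apply_moves --pt "0 0.05 -0.33 0" --pt "0 0.12 -0.65 0" --pt "0 0.21 -0.97 0" --pt "0 0.32 -1.28 0" --pt "0 0.45 -1.58 0" --pt "0 0.6 -1.88 0" --pt "0 0.6 -1.88 0" --pt "0 0.6 -1.88 0"

```text
time_s: 3.93
tool_pos: [501.5, 41.8, 191.5]
tcp_rot: [-0.0, 0.771, 0.637, -0.0]
ft_force: [-1.3, 1.0, -0.2]
gripper_width: 0.257
```

Run:
```python
from h import *
im=r.camera("wrist")
a=cv2.resize(im[160:384,120:400,::-1],None,fx=1.6,fy=1.6,interpolation=cv2.INTER_CUBIC)
im=r.camera("side");b=cv2.resize(im[130:220,190:300,::-1],None,fx=4,fy=4,interpolation=cv2.INTER_CUBIC)
cv2.imwrite("pics/w4.png",a);cv2.imwrite("pics/s4.png",b)
```

```text
(no output)
```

View pics/w4.png

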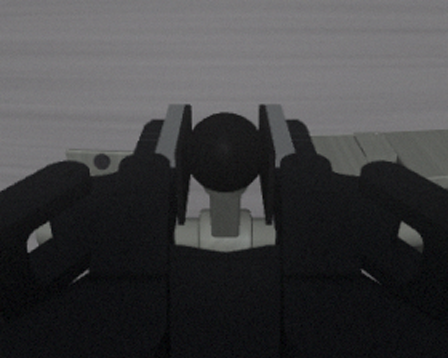

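View pics/s4.png

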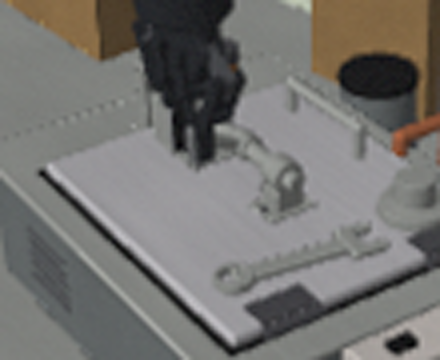

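>>> apply_moves --pt "0 0.16 -0.29 0" --pt "0 0.35 -0.56 0" --pt "0 0.54 -0.83 0" --pt "0 0.75 -1.08 0" --pt "0 0.98 -1.32 0" --pt "0 1.22 -1.54 0" --pt "0 1.48 -1.75 0" --pt "0 1.65 -1.89 0" --pt "0 1.65 -1.89 0" --pt "0 1.65 -1.89 0"

```text
time_s: 4.87
tool_pos: [519.0, 38.5, 210.4]
tcp_rot: [0.001, 0.771, 0.637, 0.001]
ft_force: [0.1, -0.5, -1.7]
gripper_width: 0.258
```

Run:
```python
from h import *
print(r.observe()["ft_force"])
im=r.camera("wrist")
a=cv2.resize(im[160:384,120:400,::-1],None,fx=1.6,fy=1.6,interpolation=cv2.INTER_CUBIC)
cv2.imwrite("pics/w5.png",a)
```

```text
[ 0.10876496 -0.49751043 -1.7420733 ]
```

View pics/w5.png

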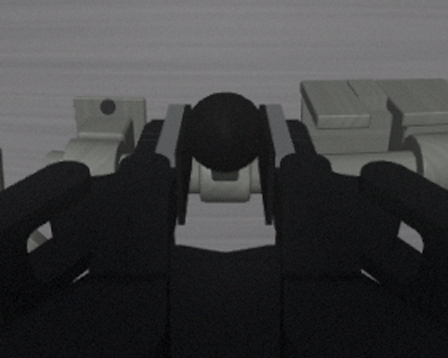

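```bash
cat > ang.py <<'E'
import io,contextlib,sys
with contextlib.redirect_stdout(io.StringIO()):
    from fit2 import *
def ang(o,uv):
    t=least_squares(lambda z:wproj(o,k(z[0]*100,z[1]))-uv,[.1,.6]);b,a=t.x[0]*100,t.x[1]
    K=k(b,a);Rt,tt=toolRt(o);print("bolt",b.round(1),"ang",a.round(3),"knob in tool",(Rt.T@(K-tt)).round(1),"F",o["ft_force"].round(1), "t",o["time_s"])
if __name__=="__main__":
    ang(r.observe(),(float(sys.argv[1]),float(sys.argv[2])))
E
python3 ang.py 260.6 241.9
```

```text
bolt 7.2 ang 0.814 knob in tool [ -0.1  -7.6 -13.5] F [-0.   0.3 -1.7] t 4.9167
```

>>> apply_moves --pt "0 0 0 0" --pt "0 0 0 0" --pt "0 0 0 0" --pt "0 -0.35 0.15 0" --pt "0 -0.7 0.3 0" --pt "0 -0.7 0.3 0" --pt "0 -0.7 0.3 0" --gripper -0.2

```text
time_s: 5.5
tool_pos: [511.0, 40.1, 207.0]
tcp_rot: [-0.0, 0.771, 0.637, -0.0]
ft_force: [0.1, 0.1, -0.1]
gripper_width: 0.4
```

Run:
```python
from h import *
o=r.observe();print(o["ft_force"],o["gripper_width"],o["tool_pos"])
im=r.camera("wrist")
a=cv2.resize(im[160:384,120:400,::-1],None,fx=2.5,fy=2.5,interpolation=cv2.INTER_CUBIC)
cv2.imwrite("pics/w6.png",a)
```

```text
[ 0.06385782  0.05646331 -0.11501414] 0.3999915198266169 [510.97353751  40.14263756 206.95115379]
```

View pics/w6.png

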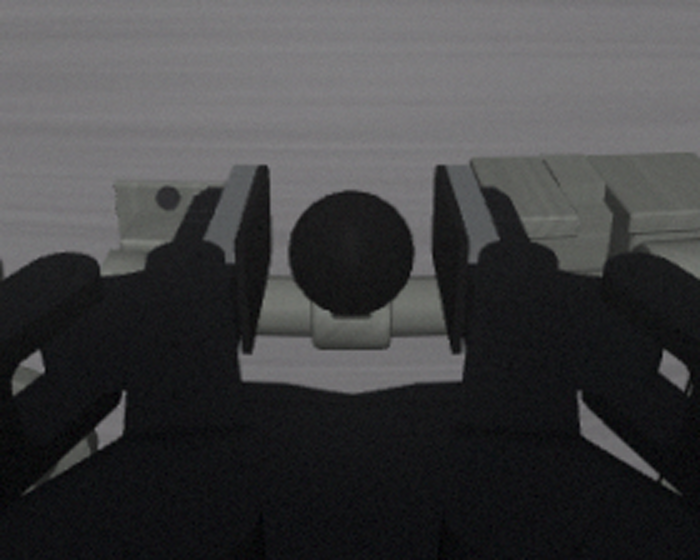

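```bash
python3 ang.py 260.8 261.2
```

```text
bolt 7.4 ang 0.823 knob in tool [ -0.    0.7 -17.3] F [-0.2  0.6  0.1] t 5.55
```

>>> apply_moves --pt "0 0 0 0" --pt "0 0 0 0" --pt "0 0 0 0" --pt "0 0 0 0" --pt "0 0.16 -0.14 0" --pt "0 0.33 -0.29 0" --pt "0 0.33 -0.29 0" --gripper -1 --grip_force 30

```text
time_s: 6.13
tool_pos: [514.0, 39.5, 209.6]
tcp_rot: [-0.001, 0.771, 0.637, -0.001]
ft_force: [-2.2, 1.1, -1.4]
gripper_width: 0.256
```

>>> apply_moves --pt "0.5 0 0 0" --pt "1.0 0 0 0" --pt "1.6 0 0 0" --pt "2.2 0 0 0" --pt "2.8 0 0 0" --pt "3.4 0 0 0" --pt "4.0 0 0 0" --pt "4.5 0 0 0" --pt "4.9 0 0 0" --pt "5.1 0 0 0" --pt "5.1 0 0 0" --pt "5.1 0 0 0"

```text
time_s: 7.13
tool_pos: [524.3, 90.5, 210.0]
tcp_rot: [-0.001, 0.771, 0.637, 0.001]
ft_force: [-4.2, 2.6, 0.3]
gripper_width: 0.258
```

Run:
```python
from h import *
o=r.observe();print(o["ft_force"],o["gripper_width"],o["tool_pos"])
im=r.camera("wrist")
a=cv2.resize(im[160:384,120:400,::-1],None,fx=2.5,fy=2.5,interpolation=cv2.INTER_CUBIC)
cv2.imwrite("pics/w7.png",a)
```

```text
[-4.19309987  2.63352114  0.25600654] 0.2581789517459407 [524.30096965  90.47399199 210.03533434]
```

View pics/w7.png

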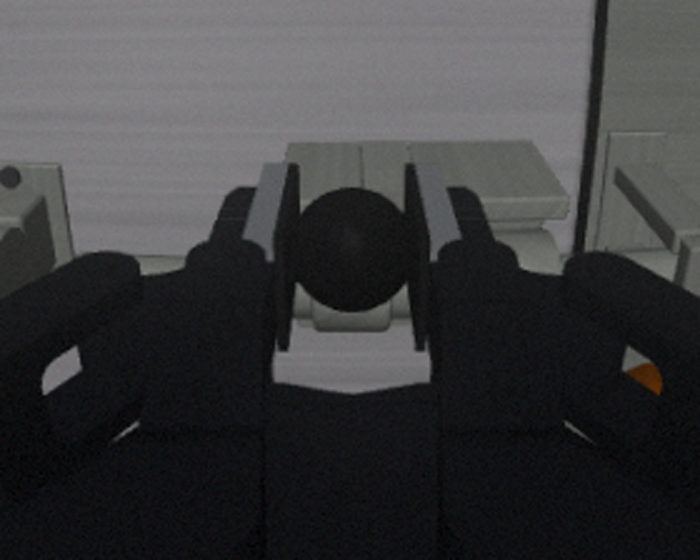

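```bash
cat > notch.py <<'E'
from ang import *
import sys
u1,u2,v=map(float,sys.argv[1:4])
o=r.observe()
for u in(u1,u2):
    t=least_squares(lambda z:wproj(o,W(S,(z[0],z[1],194)))-(u,v),[-27,60]);print("plate edge x,y",t.x.round(1))
E
python3 notch.py 264.4 283.6 228; python3 ang.py 260.4 260
```

```text
plate edge x,y [-37.1  61.4]
plate edge x,y [-37.   72.4]
bolt 59.0 ang 0.901 knob in tool [ -0.2   0.2 -17. ] F [-3.8  4.  -0.4] t 7.1833
```

>>> apply_moves --pt "0.2 0 0 0" --pt "0.4 0 0 0" --pt "0.6 0 0 0" --pt "0.8 0 0 0" --pt "1.0 0 0 0" --pt "1.0 0 0 0" --pt "1.0 0 0 0"

```text
time_s: 7.77
tool_pos: [526.1, 99.6, 210.0]
tcp_rot: [-0.0, 0.771, 0.637, 0.0]
ft_force: [-5.3, -0.8, 0.9]
gripper_width: 0.259
```

>>> apply_moves --pt "0.2 0 0 0" --pt "0.4 0 0 0" --pt "0.6 0 0 0" --pt "0.8 0 0 0" --pt "0.8 0 0 0" --pt "0.8 0 0 0"

```text
time_s: 8.27
tool_pos: [527.6, 107.4, 210.0]
tcp_rot: [-0.0, 0.771, 0.637, 0.0]
ft_force: [-4.6, 0.6, 2.4]
gripper_width: 0.26
```

>>> apply_moves --pt "0.1 0 0 0" --pt "0.2 0 0 0" --pt "0.2 0 0 0" --pt "0.2 0 0 0"

```text
time_s: 8.6
tool_pos: [527.9, 109.1, 210.0]
tcp_rot: [0.0, 0.771, 0.637, 0.0]
ft_force: [-5.0, -0.0, 1.9]
gripper_width: 0.256
```

>>> apply_moves --pt "0.1 0 0 0" --pt "0.2 0 0 0" --pt "0.2 0 0 0" --pt "0.2 0 0 0"

```text
time_s: 8.93
tool_pos: [528.3, 111.1, 210.0]
tcp_rot: [0.0, 0.771, 0.637, 0.0]
ft_force: [-4.6, -1.1, 2.2]
gripper_width: 0.258
```

>>> apply_moves --pt "0.1 0 0 0" --pt "0.1 0 0 0" --pt "0.1 0 0 0"

```text
time_s: 9.18
tool_pos: [528.4, 111.9, 210.0]
tcp_rot: [0.0, 0.771, 0.637, -0.0]
ft_force: [-4.7, -0.6, 2.1]
gripper_width: 0.259
```

>>> apply_moves --pt "0.1 0 0 0" --pt "0.1 0 0 0" --pt "0.1 0 0 0"

```text
time_s: 9.43
tool_pos: [528.4, 112.0, 210.0]
tcp_rot: [0.001, 0.771, 0.637, -0.001]
ft_force: [-5.7, -4.5, 3.6]
gripper_width: 0.26
```

>>> apply_moves --pt "0.1 0 0 0" --pt "0.1 0 0 0" --pt "0.1 0 0 0"

```text
time_s: 9.68
tool_pos: [528.4, 112.0, 210.0]
tcp_rot: [0.001, 0.771, 0.637, -0.002]
ft_force: [-6.5, -6.4, 2.2]
gripper_width: 0.254
```

>>> apply_moves --pt "-0.3 0 0 0" --pt "-0.6 0 0 0" --pt "-0.9 0 0 0" --pt "-1.2 0 0 0" --pt "-1.4 0 0 0" --pt "-1.4 0 0 0" --pt "-1.4 0 0 0"

```text
time_s: 10.27
tool_pos: [526.3, 100.9, 210.0]
tcp_rot: [-0.0, 0.771, 0.637, 0.001]
ft_force: [-5.1, 2.1, 2.0]
gripper_width: 0.262
```

```bash
python3 rel.py 526.1 99.7 210;python3 - <<'E'
from h import *
im=r.camera("wrist")
a=cv2.resize(im[160:384,120:400,::-1],None,fx=2.5,fy=2.5,interpolation=cv2.INTER_CUBIC)
cv2.imwrite("pics/w8.png",a)
E
```

```text
t 10.2667 tcp [526.3 100.9 210. ] yaw toolx 1.3818 F [-5.1  2.1  2. ] w 0.26156560181175476
shift cm [-0.12 -0.    0.  ]
[[0.188, 0.982, 0.001], [0.982, -0.188, 0.001], [0.001, 0.0, -1.0]]
```

View pics/w8.png

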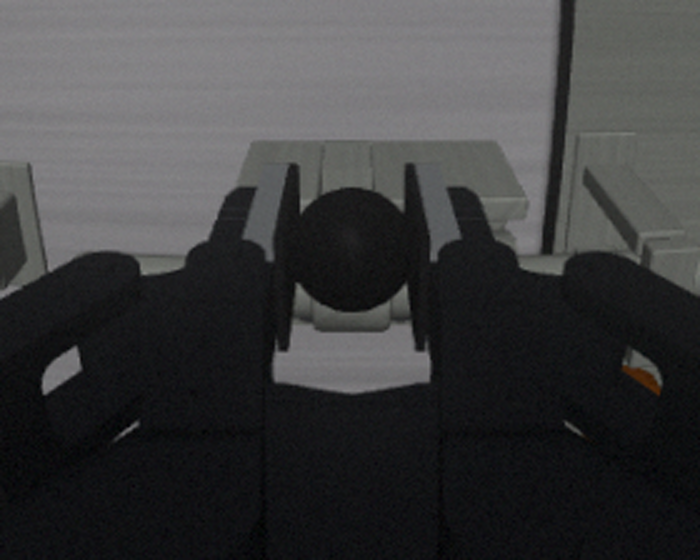

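>>> apply_moves --pt "-0.12 0 0 0" --pt "-0.12 -0.2 0.17 0" --pt "-0.12 -0.41 0.36 0" --pt "-0.12 -0.6 0.56 0" --pt "-0.12 -0.79 0.77 0" --pt "-0.12 -0.96 0.98 0" --pt "-0.12 -0.96 0.98 0" --pt "-0.12 -0.96 0.98 0"

```text
time_s: 10.98
tool_pos: [517.9, 101.5, 201.1]
tcp_rot: [0.001, 0.771, 0.637, 0.002]
ft_force: [-2.8, 3.0, 5.2]
gripper_width: 0.261
```

```bash
python3 rel.py 526.1 99.7 210;python3 - <<'E'
from h import *
im=r.camera("wrist")
a=cv2.resize(im[160:384,120:400,::-1],None,fx=2.5,fy=2.5,interpolation=cv2.INTER_CUBIC)
cv2.imwrite("pics/w9.png",a)
E
```

```text
t 10.9833 tcp [517.9 101.5 201.1] yaw toolx 1.3821 F [-2.8  3.   5.2] w 0.260914086118774
shift cm [-0.02  0.84 -0.89]
[[0.188, 0.982, 0.004], [0.982, -0.188, 0.001], [0.002, 0.004, -1.0]]
```

View pics/w9.png

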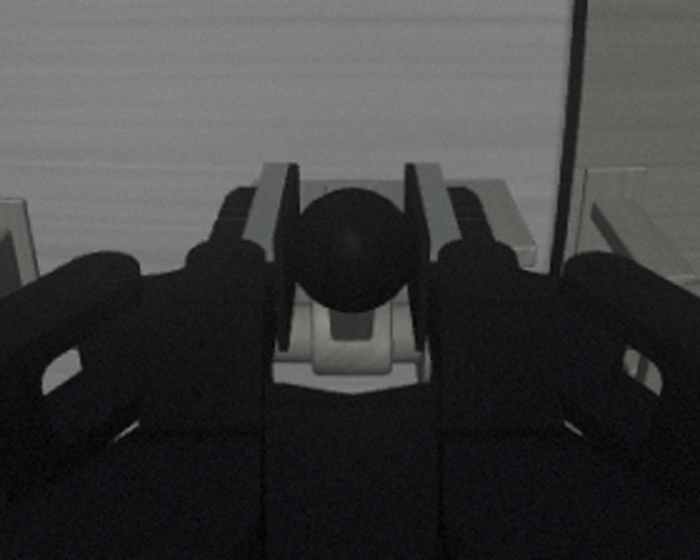

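```bash
python3 ang.py 260.4 259.6
```

```text
bolt 68.8 ang 0.675 knob in tool [ -0.2  -0.2 -17.3] F [-2.6  1.5  5.3] t 11.0333
```

>>> apply_moves --pt "0 -0.15 0.21 0" --pt "0 -0.3 0.45 0" --pt "0 -0.3 0.45 0" --pt "0 -0.3 0.45 0"

```text
time_s: 11.37
tool_pos: [515.0, 101.9, 196.1]
tcp_rot: [0.001, 0.771, 0.637, 0.002]
ft_force: [-0.4, 2.1, 3.5]
gripper_width: 0.257
```

>>> apply_moves --pt "0 -0.13 0.21 0" --pt "0 -0.25 0.43 0" --pt "0 -0.36 0.64 0" --pt "0 -0.45 0.85 0" --pt "0 -0.45 0.85 0" --pt "0 -0.45 0.85 0"

```text
time_s: 11.87
tool_pos: [509.2, 102.3, 186.5]
tcp_rot: [0.0, 0.771, 0.637, -0.0]
ft_force: [2.6, 2.5, -0.9]
gripper_width: 0.259
```

```bash
python3 rel.py 526.1 99.7 210;python3 - <<'E'
from h import *
im=r.camera("wrist")
a=cv2.resize(im[160:384,120:400,::-1],None,fx=2.5,fy=2.5,interpolation=cv2.INTER_CUBIC)
cv2.imwrite("pics/w10.png",a)
E
```

```text
t 11.8667 tcp [509.2 102.3 186.5] yaw toolx 1.3821 F [ 2.6  2.5 -0.9] w 0.2589134094611259
shift cm [ 0.06  1.7  -2.35]
[[0.188, 0.982, -0.0], [0.982, -0.188, -0.0], [-0.0, -0.0, -1.0]]
```

View pics/w10.png

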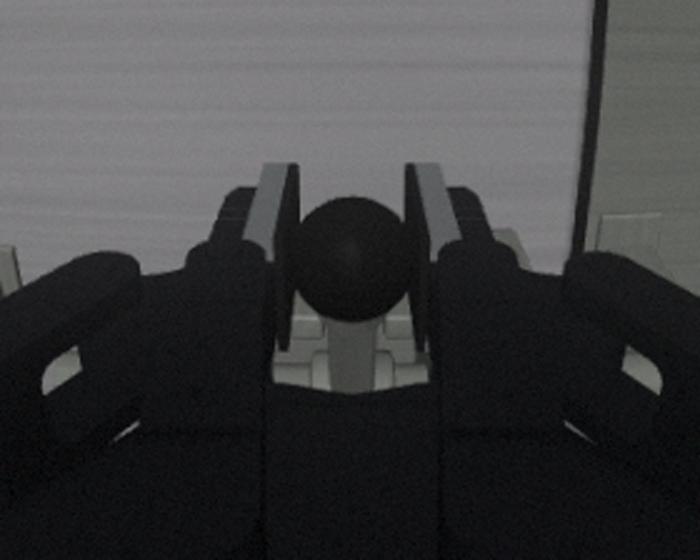

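```bash
python3 ang.py 260.4 263.6
```

```text
bolt 68.0 ang 0.409 knob in tool [ -0.2   0.9 -19.3] F [ 2.7  1.9 -1.5] t 11.9167
```

>>> apply_moves --pt "0 -0.11 0.28 0" --pt "0 -0.21 0.56 0" --pt "0 -0.29 0.83 0" --pt "0 -0.35 1.1 0" --pt "0 -0.4 1.37 0" --pt "0 -0.43 1.64 0" --pt "0 -0.43 1.64 0"

```text
time_s: 12.5
tool_pos: [504.2, 103.2, 169.9]
tcp_rot: [-0.001, 0.771, 0.637, -0.001]
ft_force: [0.0, 2.5, 0.2]
gripper_width: 0.254
```

>>> apply_moves --pt "0 -0.01 0.19 0" --pt "0 -0.02 0.38 0" --pt "0 -0.02 0.38 0" --pt "0 -0.02 0.38 0"

```text
time_s: 12.83
tool_pos: [504.2, 103.3, 166.3]
tcp_rot: [-0.001, 0.771, 0.637, -0.001]
ft_force: [-1.2, 1.4, -0.3]
gripper_width: 0.258
```

```bash
python3 rel.py 526.1 99.7 210;python3 - <<'E'
from h import *
im=r.camera("wrist")
a=cv2.resize(im[160:384,120:400,::-1],None,fx=2.5,fy=2.5,interpolation=cv2.INTER_CUBIC)
cv2.imwrite("pics/w11.png",a)
E
```

```text
t 12.8333 tcp [504.2 103.3 166.3] yaw toolx 1.382 F [-1.2  1.4 -0.3] w 0.2578121468385755
shift cm [ 0.06  2.21 -4.37]
[[0.188, 0.982, -0.002], [0.982, -0.188, 0.0], [-0.0, -0.002, -1.0]]
```

View pics/w11.png

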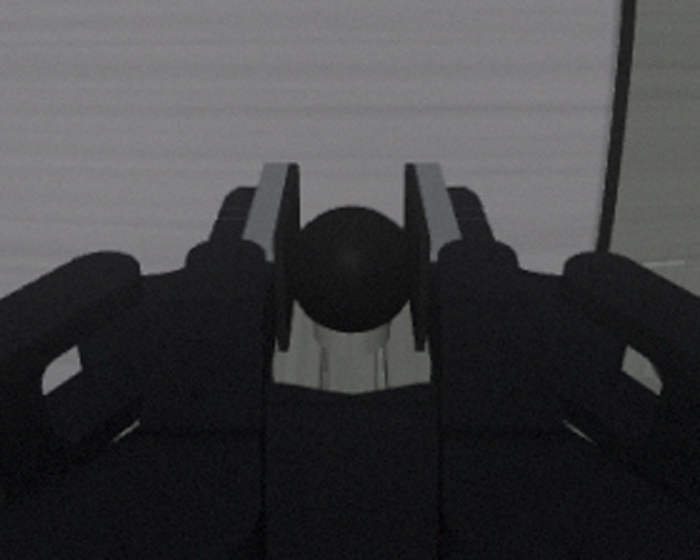

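```bash
python3 ang.py 260.4 267.6
```

```text
bolt 68.0 ang 0.075 knob in tool [ -0.2   1.6 -21.8] F [-2.1  1.5 -0.4] t 12.8833
```

>>> apply_moves --pt "0 0 0.1 0" --pt "0 0 0.2 0" --pt "0 0 0.2 0" --pt "0 0 0.2 0"

```text
time_s: 13.22
tool_pos: [504.3, 103.2, 164.7]
tcp_rot: [-0.0, 0.771, 0.637, -0.0]
ft_force: [-3.6, 1.8, 1.9]
gripper_width: 0.252
```

>>> apply_moves --pt "0 0 0.1 0" --pt "0 0 0.2 0" --pt "0 0 0.2 0" --pt "0 0 0.2 0"

```text
time_s: 13.55
tool_pos: [504.5, 103.2, 162.7]
tcp_rot: [-0.0, 0.771, 0.637, -0.0]
ft_force: [-3.6, 2.6, 2.7]
gripper_width: 0.259
```

>>> apply_moves --pt "0 0 0.1 0" --pt "0 0 0.2 0" --pt "0 0 0.2 0" --pt "0 0 0.2 0"

```text
time_s: 13.88
tool_pos: [504.8, 103.2, 160.8]
tcp_rot: [0.0, 0.771, 0.637, -0.0]
ft_force: [-2.7, 0.7, 1.5]
gripper_width: 0.254
```

```bash
python3 rel.py 526.1 99.7 210;python3 - <<'E'
from h import *
im=r.camera("wrist")
a=cv2.resize(im[160:384,120:400,::-1],None,fx=2.5,fy=2.5,interpolation=cv2.INTER_CUBIC)
cv2.imwrite("pics/w12.png",a)
E
```

```text
t 13.8833 tcp [504.8 103.2 160.8] yaw toolx 1.382 F [-2.7  0.7  1.5] w 0.25448256065027125
shift cm [ 0.06  2.16 -4.92]
[[0.188, 0.982, -0.0], [0.982, -0.188, -0.0], [-0.0, -0.0, -1.0]]
```

View pics/w12.png

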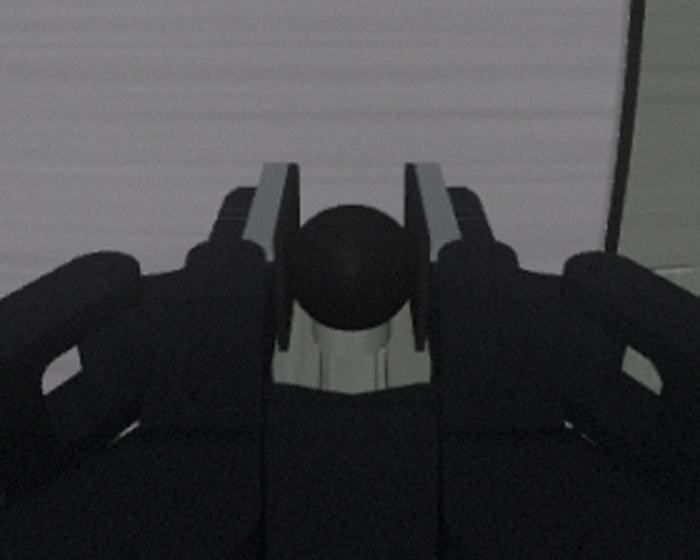

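```bash
python3 ang.py 260.4 267.2
```

```text
bolt 68.0 ang -0.009 knob in tool [ -0.2   0.9 -22.7] F [-2.4  0.7  0.9] t 13.9333
```

>>> apply_moves --pt "0 0 0 0" --pt "0 0 0 0" --pt "0 0 0 0" --pt "0 0 0 0" --gripper 0

```text
time_s: 14.27
tool_pos: [505.2, 103.1, 160.9]
tcp_rot: [0.0, 0.771, 0.637, 0.0]
ft_force: [-0.3, 0.6, 0.2]
gripper_width: 0.497
```

>>> apply_moves --pt "0 0 -1 0" --pt "0 0 -2.5 0" --pt "0 0 -4.5 0" --pt "0 -0.3 -6.5 0" --pt "0 -1 -8 0" --pt "0 -2 -9 0" --pt "0 -2 -9 0" --pt "0 -2 -9 0" --pt "0 -2 -9 0"

```text
time_s: 15.02
tool_pos: [484.7, 106.9, 250.2]
tcp_rot: [-0.0, 0.771, 0.637, -0.0]
ft_force: [0.5, 0.7, -0.2]
gripper_width: 0.502
```

```bash
python3 rel.py 526.1 99.7 210;python3 - <<'E'
from h import *
import pickle
o=r.observe();pickle.dump(o,open("o3.pkl","wb"));im=r.camera("wrist")
a=cv2.resize(im[120:384,100:420,::-1],None,fx=2.2,fy=2.2,interpolation=cv2.INTER_CUBIC)
cv2.imwrite("pics/w13.png",a)
im=r.camera("side");cv2.imwrite("pics/s13.png",cv2.resize(im[120:240,180:340,::-1],None,fx=4.6,fy=4.6,interpolation=cv2.INTER_CUBIC))
E
```

```text
t 15.0167 tcp [484.7 106.9 250.2] yaw toolx 1.3822 F [ 0.5  0.7 -0.2] w 0.5021238804042719
shift cm [0.07 4.21 4.02]
[[0.187, 0.982, -0.001], [0.982, -0.187, -0.0], [-0.0, -0.001, -1.0]]
```

View pics/w13.png

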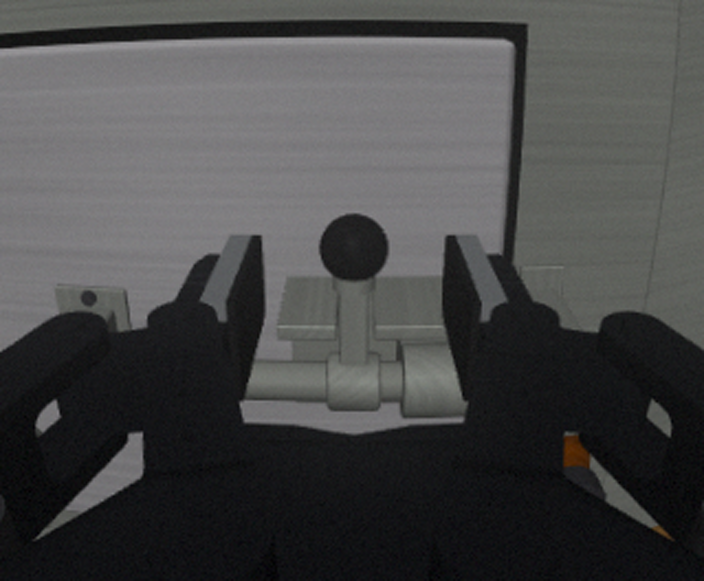

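View pics/s13.png

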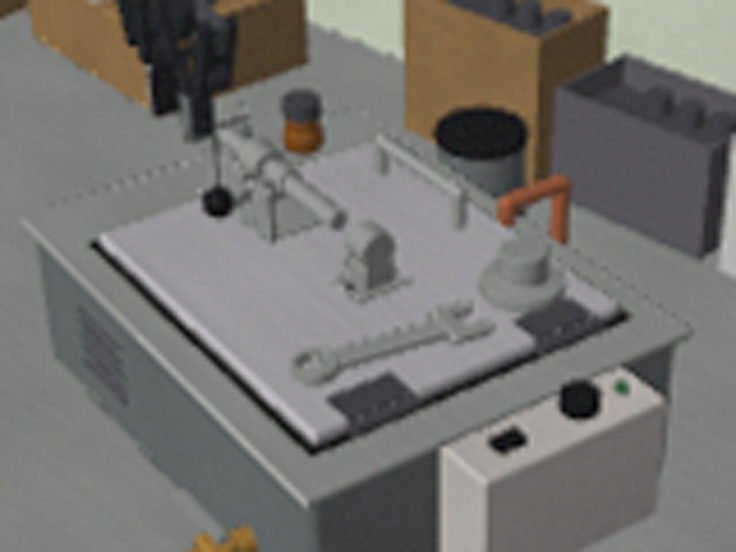

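Run:
```python
from ang import *
o=pickle.load(open("o3.pkl","rb"))
a=least_squares(lambda P:np.concatenate([wproj(o,P)-(260.9,232.3),proj("side",P)-(227.4,163.9)]),[505,103,184.]);print(a.x.round(1),a.fun.round(1))
ang(o,(260.9,232.3))
for A in(0,.1,.2):print(A,proj("side",k(68,A)).round(1),wproj(o,k(68,A)).round(1))
```

```text
[507.2 102.7 179.8] [-0.   0.2 -0.7  0.4]
bolt 68.3 ang -0.018 knob in tool [ 0.2 21.4 67.2] F [ 0.5  0.7 -0.2] t 15.0167
0 [226.2 163.4] [260.5 232.8]
0.1 [226.2 161.9] [260.5 236. ]
0.2 [226.3 160.4] [260.5 240. ]
```

```bash
python3 -c "
from workcell import r
print(r.observe()['joint_velocities'].round(3));print(r.sign_off())"
```

```text
[-0.001  0.005 -0.005  0.001  0.002  0.001]
the job is handed in; nothing more can be done
None
```

The bolt is through its keeper, the handle is down in the notch, and I handed the job in at about 15 s. `sign_off` gives no verdict, so this rests on my own checks.

- **Lift:** I gripped the knob and raised the handle to about 0.82 rad. The knob slipped a little in the pads, so I opened, re-centred, gripped again and raised it to 0.90 rad.
- **Slide and feel:** I slid the bolt across until the stem stalled against the front guide. That was at about 81 mm of slide, with the highest wrist reading about 9 N.
- **Into the notch:** I backed off 12.5 mm and turned the handle down. Wrist force readings stayed at or below about 7 N, then I let go and withdrew.

**Last checks:**
- The wrist picture shows the stem in the notch, with the bolt at about 68 mm.
- The handle angle came out at about 0 rad (-0.02 from the wrist camera). Triangulating with the side camera put the knob about 4 mm lower than level. That is a small disagreement, but it does not suggest the handle is raised.
- The gripper is clear, with the tip at a height of 250 mm.
- The spanner, bush and jar look where they were in the side view. The other loose things were not looked at again, though the arm kept well clear of them.

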